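# Set and clamp the end fence of a bottle-labelling jig

## Task

Change the bottle-labelling jig over to the new bottle: slide the loose slotted end fence along its slots until it rests against the setting stop that marks the new size on the scale, then swing the clamp lever clockwise until the fence is clamped tight, firm by hand but not forced. Bring the fence up gently, because the setting stop is held only by light friction and must stay where it is set, and leave the bottles and other things around as they are.

Things in the scene. Friction and masses are not known exactly. Their poses are not given: they have to be found in the camera images.
- jig: bottle-labelling jig, fixed: grey base plate 200 x 340 x 12 mm. Origin under its centre, on the bench; x from operator's edge to rollers, y along rollers and slots, z up. Rubber rollers at jig x 15 to 89 mm, top 49 over the bench, end cheeks 55 high at y +-140. Stud at jig (-50, -60) and guide bolt at (-50, 16), head top 29 high, pass through the fence's slots. Label roll 86 high at x 89 to 157
- fence: loose slotted end fence, aluminium, 0.8 kg: foot 64 (x) x 166 (y) x 6 mm flat on the base plate, two slots along y; at its +y end an upright plate 64 wide, 10 thick (y), 80 high, with a wing over the rollers (x 32 to 118, 46 to 80 up). Origin: centre of the foot's underside; axes near the jig's. Slides along y only, 1 mm side play, against 3 to 7 N of friction; to slide 15 to 50 mm to +y
- fence_grip (a point): a point in the upright plate of the fence, half way through its 10 mm (y), 14 mm below its top edge, in the middle of its 64 mm width: a good place to pinch it from above, across y. Axes as the fence's
- fence_face (a point): the middle of the fence's +y end face, the one that meets the setting stop, 10 mm above the base plate. Axes as the fence's; +y points out of the face towards the stop
- stop_face (a point): middle of the face of the setting stop that the fence must rest against, 10 mm above the base plate; axes as the jig's. The stop is a steel block 44 (x) x 20 (y) x 20 mm with a dark thumbscrew, top 31 mm above the plate, in line with the fence on its +y side; it extends from this face to +y. Held by friction only: a push of about 22 N along +y shifts it and spoils the setting
- clamp_lever (a joint): angle of the clamp lever (rad), grows clockwise seen from above as it tightens; at 0 the handle points to the jig's -y, at 1.57 to its -x; starts at 0 to 0.25, ends at 2.1; stays where left. Loose it takes 0.5 N m (6 to 8 N on the handle). At an unknown angle, 0.4 to 1.35, it bites: then the force on the handle climbs 20 N per rad. 2.5 N over loose just holds, 5 is tight, over 9 forced
- lever_pivot (a point): the point on the vertical axis of the clamp lever at the height of its handle point, 65 mm above the bench; the hub around the axis is 25 mm across and its top is 58 mm above the bench. Axes as the jig's
- lever_handle (a point): handle point of the clamp lever: on the centre line of the black handle, 60 mm out from the pivot axis, 65 mm above the bench. The handle is a round bar 17 mm thick from 40 to 80 mm out, rising slightly outwards; below it is 35 mm of free room above the fence's foot. x points outwards along the handle, z up
- clamp_plunger: bright steel plunger, 19 mm across, around the stud under the lever's hub, with a dark pressure washer 25 mm across below it that clamps the fence's foot against the base plate through a disc spring. It sinks 7 mm per rad of the lever; how far the washer stands out below it, and so when it bites, differs each time and is not measured. Origin on the axis
- lying_bottle: bystander: white bottle 44 mm across, 95 mm long, lying on the two rollers with its neck towards -y; origin at the centre of its bottom
- spacer_ring: bystander: loose steel ring 30 mm across, 10 mm high, lying on the base plate near its corner at the operator's edge on the +y side; origin at the centre of its underside
- glue_bottle: bystander: white squeeze bottle with a nozzle, 36 mm across, 105 mm tall, standing on the bench in front of the jig's +y half; origin at the centre of its underside
- amber_bottle: bystander: amber bottle, 42 mm across, 85 mm tall, standing on the bench to the left of the jig; origin at the centre of its underside
- small_carton: bystander: small carton 60 x 85 x 55 mm on the bench to the left of the jig; origin at the centre of its underside
- tin: bystander: brass-coloured tin 72 mm across, 80 mm tall, on the bench to the right of the jig; origin at the centre of its underside
- spanner: bystander: a steel spanner lying on the bench to the right of the jig; origin under its middle
Mind the look-alikes: they are no part of the job. What is meant by the fence is not blue or orange, and is the larger of those in its own colour.

How it is judged:
By the outcome, as a careful person would: the job done as asked, in the order asked, and still so for the second after the job is handed in, with the robot touching nothing.
It also fails if it takes over 58 s, if anything falls off the work surface, if the arm or the gripper's body presses on something with over 40 N, if the wrist force passes 120 N, or if a joint passes its speed limit or range.

## Robot

A 6-joint arm with a two-finger parallel gripper is mounted at the origin on the work surface. World frame = base frame: x ahead of the robot, y to its left, z up, the work surface at z = 0. Lengths are in m, angles in rad, forces in N, time in s.
With the tool pointing down it reaches from about 0.4 to 0.825 m from the base axis. Payload 7 kg.
Tool frame: the origin (TCP) lies between the finger pads; the fingertips stand 25 mm ahead of it and the grasp point (between the pads) lies 6 mm ahead of it (ctrl.tips_ahead is the distance from the TCP to the fingertips, in m); z points along the fingers, y is the line along which they close (so a half turn about z gives the same grasp; the last joint's range is limited). The gripper opens to 88 mm and grips with 3 to 60 N. Pads are 19 mm wide; open, the fingers measure 130 mm over their backs; the gripper's body (78 mm by 193 mm) begins 47 mm behind the grasp point.
Start: joints at [-0.815, 0.359, 0.012, 0, -1.224, -0.288], TCP at [0.304, -0.602, 0.252] pointing down, gripper open.
Joint ranges: [-3.07, 3.07], [-1.43, 2.12], [-1.02, 1.25], [-3.03, 1.67], [-3.05, -0], [-3.03, 3.03]. Speed limits (rad/s): [2.39, 2.39, 3.01, 3.14, 3.14, 3.14].

## Interface

Orientations are given as a rotation vector (axis times angle).
In Python, from bench import state, optics, ctrl gives the robot as it stands.
- The arm moves only by the tool jog_arm, never from a script. Its argument "rows" is a list of rows, each an object of numbers: "x", "y", "z": the shift along the world's x, y, z in cm; "yaw": the turn about the world's z in degrees. In form: [{"x": .., "y": .., "z": .., "yaw": ..}, ...]. A call has 1 to 5 rows; each row is the pose to reach, as a shift and turn from the pose commanded when the call began; what a row does not reach only later rows make up. A row lasts 1/10 s, in which the tool goes at most 50 mm and 8.59 degrees, less where a joint would pass 70% of its speed; a pose out of reach is approached as far as the arm can. A call with a gripper value outside its range is refused whole. "jaw" is the finger opening in cm, from 0 to 8.76, set as the call begins (left out, the last holds). The fingers move at their own pace and stop on an object; the grip force is fixed at half the most. Time passes only in rows, so rows that repeat a pose let the fingers close. It gives the time, the measured TCP pose, the force, the opening and the grip force at its end, in the units of the state.
- state(): the state, without advancing time (a new reading comes with each control period).
- optics.camera(name): name is "scene" or "top" or "wrist"; returns a dict with "frame" (480x640x3 uint8, blue, green, red), "camera_matrix" (3x3 intrinsics, pixels), "R" (3x3) and "t" (3): a world point X has camera coordinates R X + t. Camera axes: x right, y down, z forward; pixel columns grow to the right and rows downward; lengths in m; the calibration is good to about 2 mm. A picture is of the moment at which its call begins. There is no depth.
- ctrl.close_job(): hands the job in; it is judged then, once.
The state is a dict: "time": time; "qpos": joint angles; "dq": joint speeds; "effort": joint torques, N m; "eef_pos": TCP position; "orientation": TCP orientation; "contact_force": force on the tool from outside, world axes, zero at the start; "wrist_torque": the same for the moment, N m; "finger_gap": finger opening in m; "grip_force": force on a finger pad.
Only numpy, scipy, OpenCV 4.12 (cv2) and the standard library are available. Lean on these libraries where they do the work, as an engineer would, in place of code of your own. Each camera call takes 0.05 s, during which the arm holds its last target. There are 200 camera calls.

## Working session

There is one attempt and no reset: what is moved stays moved. The work goes in short steps, Python scripts to look and compute and a tool call to move; the robot and the scene stay as the last step left them, time stands still between calls to the robot, and variables do not carry over. Pictures are saved under pics/ and viewed, at most 10 in all, crops included, and the job is handed in when it is done.

Besides the shell and the picture viewer there is one more tool, called after "Emit:" by a JSON object that holds its "api" and its "payload". jog_arm: Moves the arm, as the interface text tells. Its arguments: {"type":"object","properties":{"rows":{"type":"array"},"jaw":{"type":"number"}},"required":["rows"]}

```bash
mkdir -p pics; cat > h.py <<'E'
import numpy as np,cv2
from bench import state,optics,ctrl
def snap(n,f):
    c=optics.camera(n); np.savez('pics/'+f+'.npz',K=c['camera_matrix'],R=c['R'],t=c['t'],f=c['frame']); cv2.imwrite('pics/'+f+'.png',c['frame']); return c
def ld(f): return np.load('pics/'+f+'.npz')
def pos(c,u,v,z):
    K,R,t=c['K'],c['R'],c['t']; d=R.T@np.linalg.solve(K,[u,v,1]); o=-R.T@t; return o+d*(z-o[2])/d[2]
def pix(c,X):
    p=c['K']@(c['R']@np.array(X)+c['t']); return p[:2]/p[2]
E
python3 - <<'E'
from h import *
s=state(); print(s)
for n in('scene','top'):
    snap(n,n+'0'); c=ld(n+'0'); print(n,-c['R'].T@c['t'],c['K'][0,0])
cv2.imwrite('pics/both.png',cv2.resize(np.hstack([ld('scene0')['f'],ld('top0')['f']]),(800,300)))
E
```

```text
{'time': 0.0, 'qpos': array([-8.14899814e-01,  3.59397328e-01,  1.10422477e-02, -3.80513530e-04,
       -1.22413839e+00, -2.88140666e-01]), 'dq': array([-0.00152553, -0.00081468,  0.00015314, -0.00026442,  0.00132798,
        0.00013289]), 'effort': array([-9.36293945e-04, -5.82717204e+01,  2.93064594e+01,  6.99743316e+00,
        6.87775886e-03, -1.53573164e-04]), 'eef_pos': array([ 0.30413852, -0.60206628,  0.25060322]), 'orientation': array([ 7.27746661e-01, -3.05558737e+00, -2.59059158e-03]), 'contact_force': array([ 0.83030759, -0.32781565,  0.08009955]), 'wrist_torque': array([-0.0049684 ,  0.02897669,  0.02488258]), 'grip_force': 0.0, 'finger_gap': 0.0878357925769866}
scene [1.22666151 0.18535833 0.77003955] 437.33723287854394
top [0.25092414 0.00401097 1.31512509] 459.2158840441081
```

View pics/top0.png

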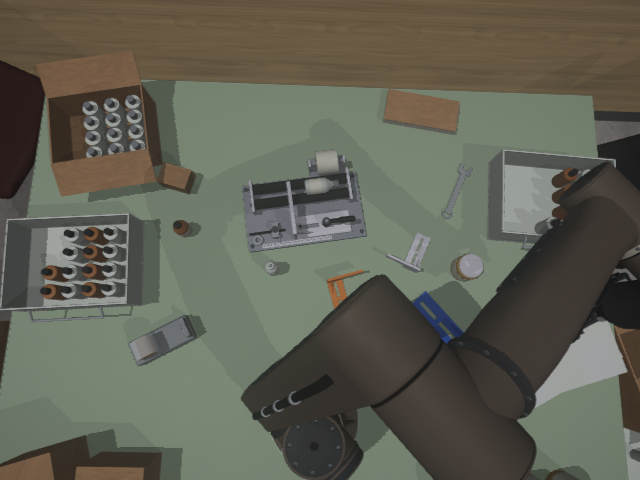

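View pics/scene0.png

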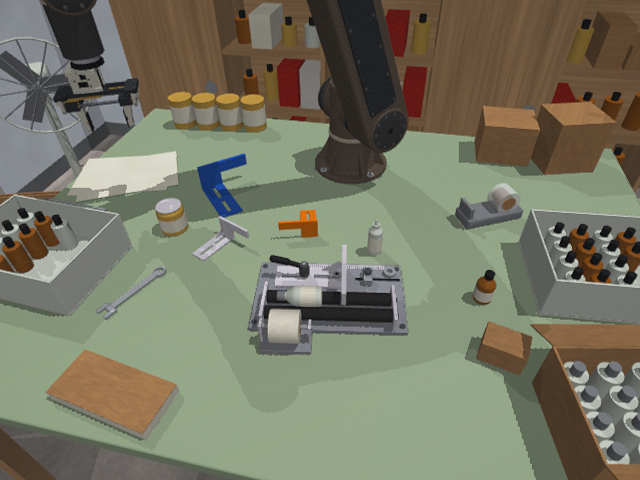

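Top picture: the jig is at about (305,212). Possible fences are the aluminium one in the jig, with its plate at (293,208), a smaller aluminium one at (412,252), an orange one at (347,283) and a blue one at (437,315). I choose the one in the jig, since it is the larger aluminium one, and check it in a close crop.

```bash
python3 - <<'E'
from h import *
c=ld('top0'); cv2.imwrite('pics/crop1.png',cv2.resize(c['f'][140:260,225:385],(800,600),interpolation=cv2.INTER_CUBIC))
E
```

```text
(no output)
```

View pics/crop1.png

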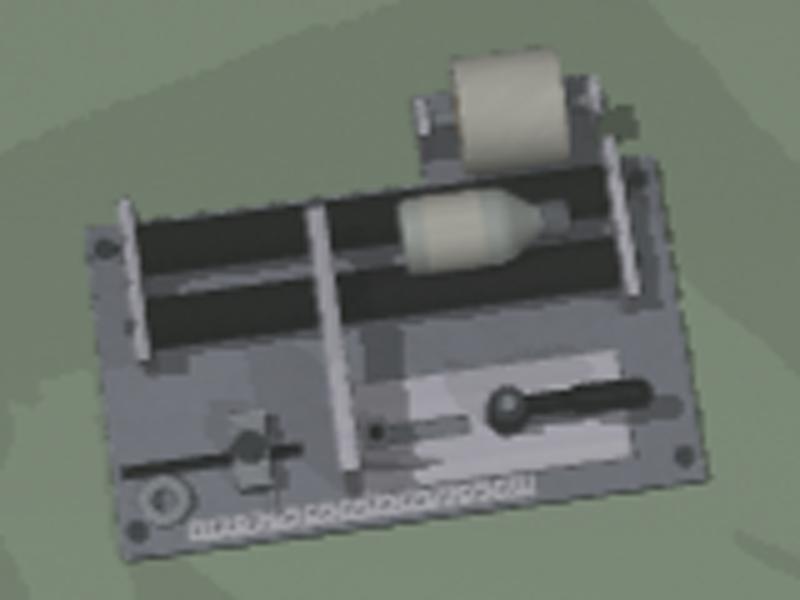

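The crop confirms the choice: the fence in the jig has its plate top from (317,207) to (350,470), and its foot runs under the lever hub at (507,410), handle tip (645,393). The stop is at (255,450) and the ring at (166,500).

```bash
python3 - <<'E'
from h import *
c=ld('top0'); P=lambda u,v,z: pos(c,225+u/5,140+v/5,z)
C=[P(*p,.012) for p in((87,228),(125,560),(708,478),(655,158))]
print(np.round(C,4)); o=np.mean(C,0); ax=(C[0]-C[1]+C[3]-C[2])[:2]; ay=(C[0]-C[3]+C[1]-C[2])[:2]
print(np.linalg.norm(ax)/2,np.linalg.norm(ay)/2)
a1=np.arctan2(ax[1],ax[0]);a2=np.arctan2(-ay[0],ay[1]);print(np.degrees([a1,a2])); a=(a1+2*a2)/3
R=np.array([[np.cos(a),-np.sin(a)],[np.sin(a),np.cos(a)]]);J=lambda X:np.round((R.T@(X-o)[:2])*1000,1)
print('o',o,'yaw',np.degrees(a))
for n,p in dict(plTop=(317,207,.092),plBot=(350,470,.092),hub=(507,410,.058),tip=(650,392,.067),stopR=(272,448,.032),ring=(166,500,.022)).items(): print(n,P(*p).round(4),J(P(*p)))
print('stud',o[:2]+R@[-.05,-.06])
E
```

```text
[[ 0.6451  0.2284  0.012 ]
 [ 0.4486  0.195   0.012 ]
 [ 0.5064 -0.1386  0.012 ]
 [ 0.6995 -0.1054  0.012 ]]
0.1976277629358529 0.3383837481580523
[9.72136956 9.54602878]
o [0.57492676 0.04484691 0.012     ] yaw 9.60447570466108
plTop [0.6372 0.0886 0.092 ] [68.7 32.7]
plBot [0.4893 0.0646 0.092 ] [-81.1  33.8]
hub [ 0.5329 -0.0203  0.058 ] [-52.3 -57.2]
tip [ 0.5436 -0.0997  0.067 ] [ -55.  -137.3]
stopR [0.5124 0.1124 0.032 ] [-50.4  77.1]
ring [0.4824 0.1722 0.022 ] [-70. 141.]
stud [ 0.53563836 -0.02265436]
```

Emit:
{"api": "jog_arm", "payload": {"rows": [{"x":1.4,"y":4.5,"yaw":-4},{"x":2.8,"y":9,"yaw":-8},{"x":4.2,"y":13.5,"yaw":-12},{"x":5.6,"y":18,"yaw":-16},{"x":7,"y":22.5,"yaw":-17.2}], "jaw": 5}}

```text
schema error: expected keys x, y, z, yaw
```

Emit:
{"api": "jog_arm", "payload": {"rows": [{"x":1.4,"y":4.5},{"x":2.8,"y":9},{"x":4.2,"y":13.5},{"x":5.6,"y":18},{"x":7,"y":22.5}]}}

```text
schema error: expected keys x, y, z, yaw
```

Emit:
{"api": "jog_arm", "payload": {"rows": [{"x":1.6,"y":4.5},{"x":3.2,"y":9},{"x":4.8,"y":13.5},{"x":6.4,"y":17.5},{"x":7.6,"y":22.2}]}}

```text
schema error: expected keys x, y, z, yaw
```

Emit:
{"api": "jog_arm", "payload": {"rows": [{"z":-2},{"z":-4},{"z":-6},{"z":-6},{"z":-6}]}}

```text
schema error: expected keys x, y, z, yaw
```

```bash
python3 - <<'E'
from h import *
s=state();print(s['eef_pos'],s['orientation'],s['qpos'])
snap('wrist','w1'); snap('scene','s1'); c=ld('w1');print(-c['R'].T@c['t'],c['K'][0,0])
for j in ([.521,.0696,.092],[.5316,.0075,.092]): print(pix(c,j),pix(ld('s1'),j))
E
```

```text
[ 0.30419649 -0.60215059  0.25075241] [ 7.27888495e-01 -3.05564263e+00 -2.10505618e-03] [-8.14880632e-01  3.59293265e-01  1.11954770e-02 -2.96040555e-04
 -1.22408466e+00 -2.88108945e-01]
[ 0.24090575 -0.63331528  0.38373094] 339.72462955382383
[717.69966133 608.64585408] [343.55378764 252.96185173]
[674.08611113 598.68573636] [315.59885693 252.32090027]
```

View pics/w1.png

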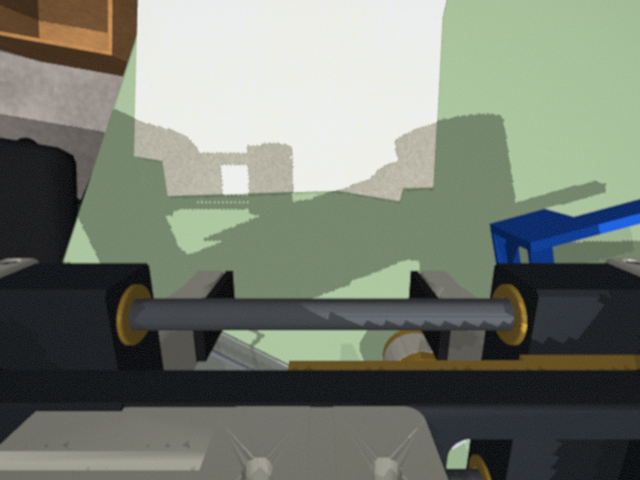

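The moves were refused because every key is needed in each row. The wrist picture still shows the start pose, with the blue look-alike at (540,230). I repeat the moves with all keys.

Emit:
{"api": "jog_arm", "payload": {"rows": [{"x":1.4,"y":4.5,"z":0,"yaw":-4},{"x":2.8,"y":9,"z":0,"yaw":-8},{"x":4.2,"y":13.5,"z":0,"yaw":-12},{"x":5.6,"y":18,"z":0,"yaw":-16},{"x":7,"y":22.5,"z":0,"yaw":-17.2}], "jaw": 5}}

```text
time: 0.7
eef_pos: [0.3744, -0.3757, 0.2515]
orientation: [-0.258, 3.131, 0.0]
contact_force: [1.1, -0.1, -0.4]
finger_gap: 0.054
grip_force: 0.0
```

Emit:
{"api": "jog_arm", "payload": {"rows": [{"x":1.4,"y":4.5,"z":0,"yaw":0},{"x":2.8,"y":9,"z":0,"yaw":0},{"x":4.2,"y":13.5,"z":0,"yaw":0},{"x":5.6,"y":18,"z":0,"yaw":0},{"x":7,"y":22.5,"z":0,"yaw":0}]}}

```text
time: 1.2
eef_pos: [0.4444, -0.1506, 0.2518]
orientation: [-0.263, 3.13, 0.0]
contact_force: [1.7, -0.5, -0.1]
finger_gap: 0.0502
grip_force: 0.0
```

Emit:
{"api": "jog_arm", "payload": {"rows": [{"x":1.6,"y":4.5,"z":0,"yaw":0},{"x":3.2,"y":9,"z":0,"yaw":0},{"x":4.8,"y":13.5,"z":0,"yaw":0},{"x":6.4,"y":17.8,"z":0,"yaw":0},{"x":7.6,"y":22.2,"z":0,"yaw":0}]}}

```text
time: 1.7
eef_pos: [0.5207, 0.0716, 0.2517]
orientation: [-0.263, 3.13, 0.0]
contact_force: [0.5, -1.3, 1.0]
finger_gap: 0.0505
grip_force: 0.0
```

Emit:
{"api": "jog_arm", "payload": {"rows": [{"x":0,"y":0,"z":-2,"yaw":0},{"x":0,"y":0,"z":-4,"yaw":0},{"x":0,"y":0,"z":-6,"yaw":0},{"x":0,"y":0,"z":-6,"yaw":0},{"x":0,"y":0,"z":-6,"yaw":0}]}}

```text
time: 2.2
eef_pos: [0.5204, 0.0694, 0.1919]
orientation: [0.263, -3.13, 0.001]
contact_force: [0.3, -0.2, -0.0]
finger_gap: 0.0499
grip_force: 0.0
```

```bash
python3 - <<'E'
from h import *
s=state();print(s['eef_pos'],s['orientation'],s['qpos'])
snap('wrist','w2'); snap('scene','s2'); c=ld('w2');print(-c['R'].T@c['t'],c['K'][0,0])
for j in ([.521,.0696,.092],[.5316,.0075,.092]): print(pix(c,j),pix(ld('s2'),j))
E
```

```text
[0.5204362  0.06941198 0.19186119] [ 2.63193299e-01 -3.13011406e+00  9.06834265e-04] [ 5.06799716e-01  1.61953867e-01 -4.01702190e-01  4.12598271e-04
 -1.00777190e+00 -1.91004253e+00]
[0.45062753 0.05822206 0.32490503] 339.72462955382383
[320.69105406 247.91294495] [343.55378764 252.96185173]
[232.78399602 248.09658149] [315.59885693 252.32090027]
```

View pics/w2.png

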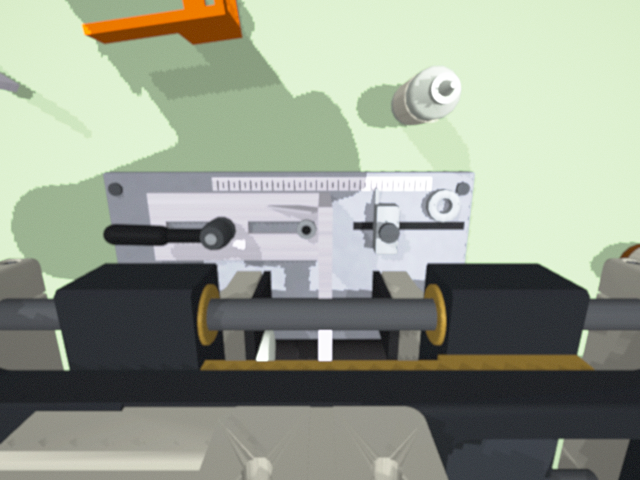

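The wrist picture shows the plate top at u of about 325, centred between the fingers. The stop is at (387,230), the lever hub at (213,237) and the ring at (442,205). I descend and pinch.

Emit:
{"api": "jog_arm", "payload": {"rows": [{"x":0.05,"y":0,"z":-2.7,"yaw":0},{"x":0.05,"y":0,"z":-5.4,"yaw":0},{"x":0.05,"y":0,"z":-8.1,"yaw":0},{"x":0.05,"y":0,"z":-10.5,"yaw":0},{"x":0.05,"y":0,"z":-10.8,"yaw":0}]}}

```text
time: 2.8
eef_pos: [0.5199, 0.069, 0.0821]
orientation: [0.262, -3.128, 0.001]
contact_force: [-1.0, -0.2, 0.2]
finger_gap: 0.0502
grip_force: 0.0
```

Emit:
{"api": "jog_arm", "payload": {"rows": [{"x":0,"y":0,"z":0,"yaw":0},{"x":0,"y":0,"z":0,"yaw":0},{"x":0,"y":0,"z":0,"yaw":0},{"x":0,"y":0,"z":0,"yaw":0},{"x":0,"y":0,"z":0,"yaw":0}], "jaw": 0.5}}

```text
time: 3.3
eef_pos: [0.5212, 0.0697, 0.0843]
orientation: [-0.263, 3.129, 0.001]
contact_force: [0.3, 0.5, 0.6]
finger_gap: 0.016
grip_force: 0.0
```

```bash
python3 - <<'E'
from h import *
s=state();print(s)
snap('wrist','w3'); snap('scene','s3')
c=ld('w3'); f=c['f'][150:310,150:500]; g=ld('s3')['f'][225:345,245:415]
cv2.imwrite('pics/c3.png',np.vstack([cv2.resize(f,(656,300),interpolation=2),cv2.resize(g,(425,300),interpolation=2)[:,:].copy() if 0 else cv2.copyMakeBorder(cv2.resize(g,(425,300),interpolation=2),0,0,0,231,0)]))
E
```

```text
{'time': 3.3, 'qpos': array([ 5.06364457e-01,  2.89655302e-01, -5.27373756e-01,  5.86546507e-05,
       -7.52484228e-01, -1.90956469e+00]), 'dq': array([-0.00042805,  0.00567028, -0.0038183 , -0.00062456,  0.00486451,
        0.00194665]), 'effort': array([-5.94650028e-04, -4.48617983e+01,  2.13230807e+01,  5.05636856e+00,
       -8.83515947e-02, -3.13701457e-05]), 'eef_pos': array([0.52116977, 0.06970021, 0.0842877 ]), 'orientation': array([-2.62918961e-01,  3.12938061e+00,  7.68758612e-04]), 'contact_force': array([0.34760566, 0.46365729, 0.5955796 ]), 'wrist_torque': array([ 0.01417468, -0.01677612, -0.02616657]), 'grip_force': 0.0, 'finger_gap': 0.0160090840812518}
```

View pics/c3.png

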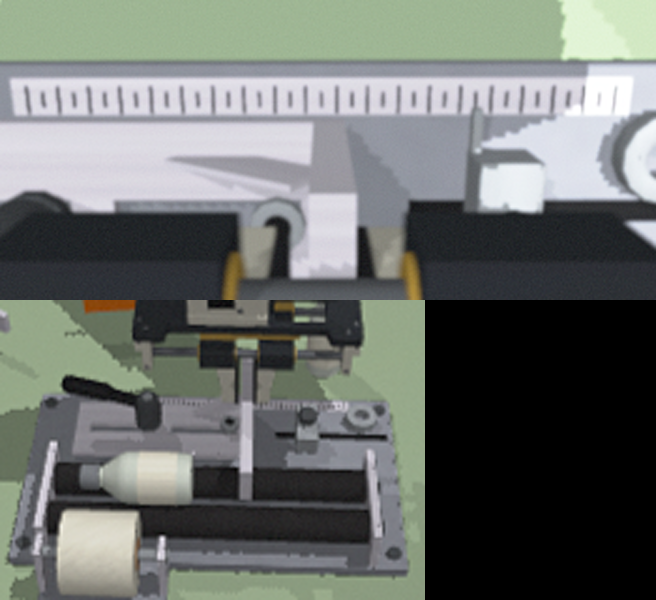

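The crop shows the fingers still closing around the plate, with the fence free of the stop. The stop's face is at crop u of about 472, and the fence's base edge at about 350. I finish the grip and then slide along jig +y.

Emit:
{"api": "jog_arm", "payload": {"rows": [{"x":0,"y":0,"z":0,"yaw":0},{"x":0,"y":0,"z":0,"yaw":0},{"x":0,"y":0,"z":0,"yaw":0},{"x":0,"y":0,"z":0,"yaw":0}]}}

```text
time: 3.8
eef_pos: [0.5213, 0.07, 0.0841]
orientation: [-0.264, 3.129, 0.001]
contact_force: [-1.7, 2.6, 6.1]
finger_gap: 0.01
grip_force: 30.0
```

Emit:
{"api": "jog_arm", "payload": {"rows": [{"x":-0.07,"y":0.4,"z":0,"yaw":0},{"x":-0.14,"y":0.8,"z":0,"yaw":0},{"x":-0.2,"y":1.2,"z":0,"yaw":0},{"x":-0.27,"y":1.6,"z":0,"yaw":0},{"x":-0.34,"y":2.0,"z":0,"yaw":0}]}}

```text
time: 4.3
eef_pos: [0.5177, 0.0887, 0.0841]
orientation: [-0.263, 3.13, -0.002]
contact_force: [1.2, -5.8, 6.6]
finger_gap: 0.0099
grip_force: 30.0
```

Emit:
{"api": "jog_arm", "payload": {"rows": [{"x":-0.03,"y":0.2,"z":0,"yaw":0},{"x":-0.07,"y":0.4,"z":0,"yaw":0},{"x":-0.1,"y":0.6,"z":0,"yaw":0},{"x":-0.14,"y":0.8,"z":0,"yaw":0},{"x":-0.14,"y":0.8,"z":0,"yaw":0}]}}

```text
time: 4.8
eef_pos: [0.5164, 0.0968, 0.0842]
orientation: [-0.264, 3.13, -0.002]
contact_force: [0.0, -4.3, 6.2]
finger_gap: 0.0101
grip_force: 30.0
```

```bash
python3 - <<'E'
from h import *
print(state()['eef_pos'])
snap('scene','s4');snap('wrist','w4'); c=ld('w4'); f=c['f'][150:310,250:450]; g=ld('s4')['f'][225:345,305:415]
cv2.imwrite('pics/c4.png',np.hstack([cv2.resize(f,(400,320),interpolation=2),cv2.resize(g,(293,320),interpolation=2)]))
E
```

```text
[0.51635821 0.09681519 0.08415476]
```

View pics/c4.png

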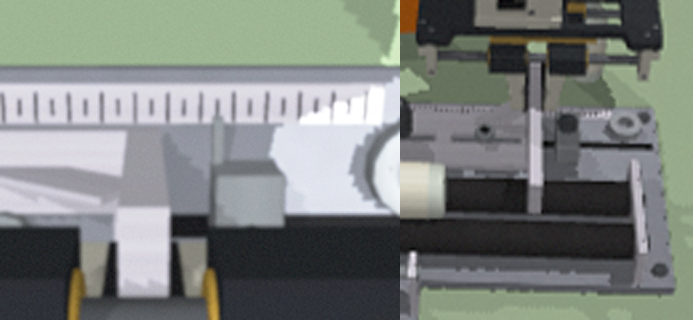

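The gap from the plate base (168) to the stop face (212) in the crop is about 11–12 mm. I creep up.

Emit:
{"api": "jog_arm", "payload": {"rows": [{"x":-0.03,"y":0.2,"z":0,"yaw":0},{"x":-0.06,"y":0.35,"z":0,"yaw":0},{"x":-0.09,"y":0.5,"z":0,"yaw":0},{"x":-0.12,"y":0.7,"z":0,"yaw":0},{"x":-0.12,"y":0.7,"z":0,"yaw":0}]}}

```text
time: 5.4
eef_pos: [0.5151, 0.1038, 0.0841]
orientation: [-0.263, 3.13, -0.002]
contact_force: [0.1, -4.5, 6.7]
finger_gap: 0.0097
grip_force: 30.0
```

Emit:
{"api": "jog_arm", "payload": {"rows": [{"x":-0.01,"y":0.03,"z":0,"yaw":0},{"x":-0.01,"y":0.06,"z":0,"yaw":0},{"x":-0.02,"y":0.1,"z":0,"yaw":0},{"x":-0.02,"y":0.1,"z":0,"yaw":0}]}}

```text
time: 5.8
eef_pos: [0.515, 0.1046, 0.0841]
orientation: [-0.263, 3.13, -0.002]
contact_force: [1.4, -5.8, 6.0]
finger_gap: 0.0095
grip_force: 30.0
```

Emit:
{"api": "jog_arm", "payload": {"rows": [{"x":-0.01,"y":0.03,"z":0,"yaw":0},{"x":-0.01,"y":0.06,"z":0,"yaw":0},{"x":-0.02,"y":0.08,"z":0,"yaw":0},{"x":-0.02,"y":0.08,"z":0,"yaw":0}]}}

```text
time: 6.2
eef_pos: [0.5148, 0.1053, 0.0841]
orientation: [-0.263, 3.13, -0.002]
contact_force: [0.9, -5.9, 5.1]
finger_gap: 0.0096
grip_force: 30.0
```

```bash
python3 - <<'E'
from h import *
print(state()['eef_pos'],state()['contact_force'])
snap('wrist','w5'); c=ld('w5'); f=c['f'][180:300,270:400]
cv2.imwrite('pics/c5.png',cv2.resize(f,(650,600),interpolation=2))
E
```

```text
[0.51481713 0.10533703 0.08414384] [ 0.90693055 -5.88302759  5.13928457]
```

View pics/c5.png

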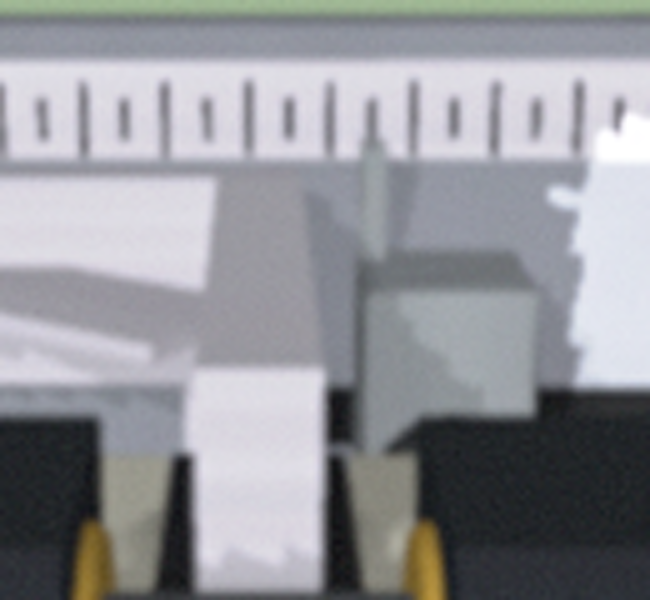

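The crop shows the fence face line (about 303–325) still left of the stop's face (about 360), so about 5–7 mm remain.

Emit:
{"api": "jog_arm", "payload": {"rows": [{"x":-0.01,"y":0.1,"z":0,"yaw":0},{"x":-0.03,"y":0.2,"z":0,"yaw":0},{"x":-0.05,"y":0.3,"z":0,"yaw":0},{"x":-0.05,"y":0.3,"z":0,"yaw":0}]}}

```text
time: 6.65
eef_pos: [0.5142, 0.1084, 0.0841]
orientation: [-0.263, 3.13, -0.002]
contact_force: [0.4, -5.2, 6.1]
finger_gap: 0.0097
grip_force: 30.0
```

Emit:
{"api": "jog_arm", "payload": {"rows": [{"x":-0.01,"y":0.03,"z":0,"yaw":0},{"x":-0.01,"y":0.06,"z":0,"yaw":0},{"x":-0.02,"y":0.1,"z":0,"yaw":0},{"x":-0.02,"y":0.1,"z":0,"yaw":0}]}}

```text
time: 7.05
eef_pos: [0.5141, 0.1093, 0.0841]
orientation: [-0.263, 3.13, -0.002]
contact_force: [1.2, -5.1, 6.5]
finger_gap: 0.01
grip_force: 30.0
```

Emit:
{"api": "jog_arm", "payload": {"rows": [{"x":0,"y":0.03,"z":0,"yaw":0},{"x":-0.01,"y":0.06,"z":0,"yaw":0},{"x":-0.01,"y":0.06,"z":0,"yaw":0}]}}

```text
time: 7.35
eef_pos: [0.514, 0.1099, 0.0841]
orientation: [-0.263, 3.13, -0.002]
contact_force: [0.7, -5.5, 5.9]
finger_gap: 0.0101
grip_force: 30.0
```

Emit:
{"api": "jog_arm", "payload": {"rows": [{"x":0,"y":0.03,"z":0,"yaw":0},{"x":-0.01,"y":0.06,"z":0,"yaw":0},{"x":-0.01,"y":0.06,"z":0,"yaw":0}]}}

```text
time: 7.65
eef_pos: [0.5138, 0.1105, 0.0841]
orientation: [-0.263, 3.13, -0.002]
contact_force: [-0.0, -4.6, 6.3]
finger_gap: 0.0094
grip_force: 30.0
```

```bash
python3 - <<'E'
from h import *
print(state()['eef_pos'],state()['contact_force'])
snap('wrist','w6'); snap('scene','s6'); c=ld('w6'); f=c['f'][180:300,270:400];g=ld('s6')['f'][250:320,330:380]
cv2.imwrite('pics/c6.png',np.hstack([cv2.resize(f,(450,420),interpolation=2),cv2.resize(g,(300,420),interpolation=2)]))
E
```

```text
[0.51383997 0.11051531 0.08410838] [-4.66839907e-03 -4.61346772e+00  6.32437265e+00]
```

View pics/c6.png

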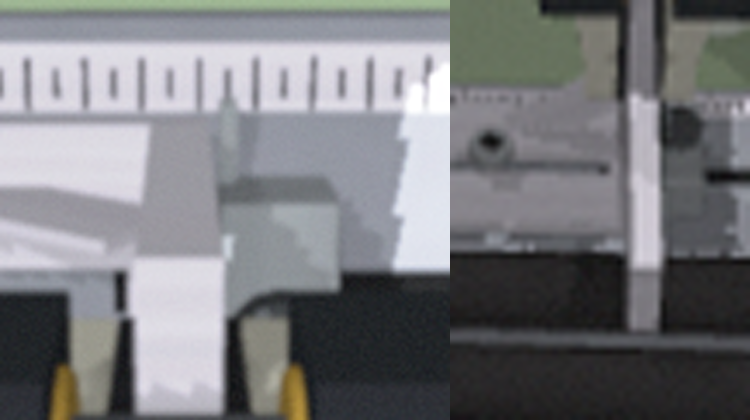

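The crop shows the plate face (about 216) almost on the stop's face (about 220), about 1 mm apart. I take finer steps.

Emit:
{"api": "jog_arm", "payload": {"rows": [{"x":0,"y":0.03,"z":0,"yaw":0},{"x":0,"y":0.03,"z":0,"yaw":0},{"x":0,"y":0.03,"z":0,"yaw":0}]}}

```text
time: 8.05
eef_pos: [0.5138, 0.1108, 0.0841]
orientation: [-0.263, 3.13, -0.002]
contact_force: [-0.1, -5.2, 6.9]
finger_gap: 0.01
grip_force: 30.0
```

Emit:
{"api": "jog_arm", "payload": {"rows": [{"x":-0.01,"y":0.03,"z":0,"yaw":0},{"x":-0.01,"y":0.03,"z":0,"yaw":0},{"x":-0.01,"y":0.03,"z":0,"yaw":0}]}}

```text
time: 8.35
eef_pos: [0.5138, 0.1111, 0.0841]
orientation: [-0.263, 3.13, -0.002]
contact_force: [2.2, -5.0, 6.9]
finger_gap: 0.0099
grip_force: 30.0
```

Emit:
{"api": "jog_arm", "payload": {"rows": [{"x":0,"y":0.03,"z":0,"yaw":0},{"x":0,"y":0.03,"z":0,"yaw":0},{"x":0,"y":0.03,"z":0,"yaw":0}]}}

```text
time: 8.65
eef_pos: [0.5137, 0.1114, 0.0841]
orientation: [-0.263, 3.13, -0.002]
contact_force: [0.7, -5.5, 6.6]
finger_gap: 0.0097
grip_force: 30.0
```

Emit:
{"api": "jog_arm", "payload": {"rows": [{"x":0,"y":0.03,"z":0,"yaw":0},{"x":0,"y":0.03,"z":0,"yaw":0},{"x":0,"y":0.03,"z":0,"yaw":0}]}}

```text
time: 8.95
eef_pos: [0.5137, 0.1116, 0.0841]
orientation: [0.263, -3.131, 0.002]
contact_force: [0.9, -5.2, 6.1]
finger_gap: 0.0097
grip_force: 30.0
```

Emit:
{"api": "jog_arm", "payload": {"rows": [{"x":0,"y":0.03,"z":0,"yaw":0},{"x":0,"y":0.03,"z":0,"yaw":0},{"x":0,"y":0.03,"z":0,"yaw":0}]}}

```text
time: 9.25
eef_pos: [0.5137, 0.1119, 0.0841]
orientation: [0.263, -3.13, 0.003]
contact_force: [0.8, -5.6, 7.0]
finger_gap: 0.0093
grip_force: 30.0
```

Emit:
{"api": "jog_arm", "payload": {"rows": [{"x":-0.01,"y":0.03,"z":0,"yaw":0},{"x":-0.01,"y":0.03,"z":0,"yaw":0},{"x":-0.01,"y":0.03,"z":0,"yaw":0}]}}

```text
time: 9.55
eef_pos: [0.5136, 0.1123, 0.0841]
orientation: [-0.263, 3.131, -0.002]
contact_force: [0.5, -5.4, 6.9]
finger_gap: 0.0099
grip_force: 30.0
```

Emit:
{"api": "jog_arm", "payload": {"rows": [{"x":0,"y":0.03,"z":0,"yaw":0},{"x":0,"y":0.03,"z":0,"yaw":0},{"x":0,"y":0.03,"z":0,"yaw":0}]}}

```text
time: 9.85
eef_pos: [0.5136, 0.1123, 0.0841]
orientation: [0.263, -3.13, 0.003]
contact_force: [1.2, -6.7, 6.1]
finger_gap: 0.0102
grip_force: 30.0
```

Emit:
{"api": "jog_arm", "payload": {"rows": [{"x":0,"y":0.02,"z":0,"yaw":0},{"x":0,"y":0.02,"z":0,"yaw":0},{"x":0,"y":0.02,"z":0,"yaw":0}]}}

```text
time: 10.15
eef_pos: [0.5136, 0.1124, 0.0841]
orientation: [0.263, -3.13, 0.003]
contact_force: [1.7, -7.3, 6.6]
finger_gap: 0.0102
grip_force: 30.0
```

Emit:
{"api": "jog_arm", "payload": {"rows": [{"x":0,"y":0.03,"z":0,"yaw":0},{"x":0,"y":0.03,"z":0,"yaw":0},{"x":0,"y":0.03,"z":0,"yaw":0}]}}

```text
time: 10.45
eef_pos: [0.5136, 0.1124, 0.0842]
orientation: [0.263, -3.13, 0.004]
contact_force: [2.8, -8.6, 6.4]
finger_gap: 0.0099
grip_force: 30.0
```

Contact is found: the position has stopped and the force has risen by about 3.5 N over the drag. I open, lift, and go to the lever handle.

Emit:
{"api": "jog_arm", "payload": {"rows": [{"x":0,"y":0,"z":0,"yaw":0},{"x":0,"y":0,"z":0,"yaw":0},{"x":0,"y":0,"z":0,"yaw":0},{"x":0,"y":0,"z":0,"yaw":0}], "jaw": 4}}

```text
time: 10.85
eef_pos: [0.5132, 0.1142, 0.0834]
orientation: [0.263, -3.13, -0.0]
contact_force: [-0.1, -0.3, -0.2]
finger_gap: 0.036
grip_force: 0.0
```

Emit:
{"api": "jog_arm", "payload": {"rows": [{"x":0,"y":0,"z":1,"yaw":0},{"x":0,"y":0,"z":3,"yaw":0},{"x":0,"y":0,"z":5.5,"yaw":0},{"x":0,"y":0,"z":8,"yaw":0},{"x":0,"y":0,"z":10,"yaw":8}]}}

```text
time: 11.35
eef_pos: [0.5136, 0.1144, 0.1859]
orientation: [-0.482, 3.103, 0.001]
contact_force: [0.5, 0.1, -0.3]
finger_gap: 0.0399
grip_force: 0.0
```

Emit:
{"api": "jog_arm", "payload": {"rows": [{"x":0.6,"y":-4,"z":0,"yaw":8},{"x":1.2,"y":-8,"z":0,"yaw":16},{"x":1.8,"y":-12,"z":0,"yaw":24},{"x":2.4,"y":-16,"z":0,"yaw":32},{"x":2.8,"y":-19.3,"z":0,"yaw":40}]}}

```text
time: 11.85
eef_pos: [0.5415, -0.0806, 0.1845]
orientation: [-1.521, 2.748, -0.001]
contact_force: [0.5, 1.5, 0.3]
finger_gap: 0.0403
grip_force: 0.0
```

Emit:
{"api": "jog_arm", "payload": {"rows": [{"x":0,"y":0,"z":0,"yaw":8},{"x":0,"y":0,"z":0,"yaw":16},{"x":0,"y":0,"z":0,"yaw":24},{"x":0,"y":0,"z":0,"yaw":32},{"x":0,"y":0,"z":0,"yaw":40}]}}

```text
time: 12.35
eef_pos: [0.5414, -0.0788, 0.1843]
orientation: [-2.37, 2.062, -0.0]
contact_force: [-0.0, 0.5, -0.4]
finger_gap: 0.0401
grip_force: 0.0
```

```bash
python3 - <<'E'
from h import *
s=state();print(s['eef_pos'],s['orientation'],s['qpos'])
snap('wrist','w7');snap('scene','s7');snap('top','t7'); c=ld('w7')
print('hub,handle pred',pix(c,[.5343,-.0215,.058]),pix(c,[.5416,-.0811,.073]))
cv2.imwrite('pics/c7.png',np.hstack([cv2.resize(c['f'],(400,300)),cv2.resize(ld('t7')['f'][140:260,225:385],(400,300))]))
E
```

```text
[ 0.54137647 -0.07884251  0.18430784] [-2.36961117e+00  2.06213564e+00 -4.71297256e-04] [ 2.13602792e-01  2.04413787e-01 -3.66507675e-01  4.33213311e-05
 -9.99421951e-01 -7.50877931e-02]
hub,handle pred [319.09596376 302.21059777] [320.07430327 237.51016851]
```

View pics/c7.png

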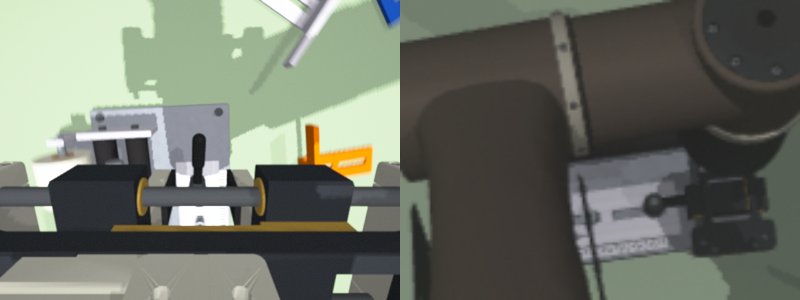

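The wrist view (left) shows the handle at about (198,155), centred between the fingers. That was my tenth picture, so from here I work by force and numbers. I descend astride the handle.

Emit:
{"api": "jog_arm", "payload": {"rows": [{"x":0,"y":-0.2,"z":-3,"yaw":0},{"x":0,"y":-0.2,"z":-6,"yaw":0},{"x":0,"y":-0.2,"z":-8.5,"yaw":0},{"x":0,"y":-0.2,"z":-10.5,"yaw":0},{"x":0,"y":-0.2,"z":-11,"yaw":0}]}}

```text
time: 13.0
eef_pos: [0.54, -0.081, 0.0717]
orientation: [2.358, -2.072, -0.004]
contact_force: [-1.1, -0.1, 0.3]
finger_gap: 0.0407
grip_force: 0.0
```

```bash
cat > arc.py <<'E'
import sys
from h import *
# waypoints: TCP = pivot + r*u(theta) - off*n ; n = push direction (clockwise tangent)
P=np.array([.5348,-.0218]); A0=np.radians(-80.4)
def tcp(th,off,r=.06):
    a=A0-th; u=np.array([np.cos(a),np.sin(a)]); n=np.array([np.sin(a),-np.cos(a)]); return P+r*u+off*n
s=state(); p=s['eef_pos']; d=p[:2]-P; 
rv=s['orientation']; Rm=cv2.Rodrigues(rv)[0]; print('tcp',p,'r',np.hypot(*d),'theta tcp',A0-np.arctan2(d[1],d[0]),'ty az',np.degrees(np.arctan2(Rm[1,1],Rm[0,1])))
a=np.arctan2(d[1],d[0]); n=np.array([np.sin(a),-np.cos(a)]); F=s['contact_force'][:2]; print('tang',-F@n,'rad',F@[np.cos(a),np.sin(a)],'mom',s['wrist_torque'])
if len(sys.argv)>1:
    off=float(sys.argv[1])
    for th in map(float,sys.argv[2:]): print(th,np.round((tcp(th,off)-p[:2])*100,2))
E
python3 arc.py -.0 .0 .1 .2 .3 .4 .5 .6
```

```text
tcp [ 0.54000037 -0.08098464  0.07166212] r 0.05941267064870971 theta tcp 0.07990989270472415 ty az -172.6268072644639
tang -1.061309461846143 rad -0.012711666348850433 mom [-0.01971244  0.16145107  0.03560478]
0.0 [0.48 0.  ]
0.1 [-0.12 -0.07]
0.2 [-0.71 -0.08]
0.3 [-1.31 -0.03]
0.4 [-1.9   0.08]
0.5 [-2.48  0.25]
0.6 [-3.03  0.47]
```

Emit:
{"api": "jog_arm", "payload": {"rows": [{"x":0,"y":0,"z":0,"yaw":0},{"x":0,"y":0,"z":0,"yaw":0},{"x":-0.3,"y":-0.05,"z":0,"yaw":-3},{"x":-0.6,"y":-0.08,"z":0,"yaw":-5.5},{"x":-0.6,"y":-0.08,"z":0,"yaw":-5.5}], "jaw": 2.4}}

```text
time: 13.5
eef_pos: [0.5384, -0.081, 0.0757]
orientation: [-2.256, 2.178, -0.007]
contact_force: [5.7, 0.7, -3.4]
finger_gap: 0.0242
grip_force: 2.8
```

```bash
python3 arc.py 0 .2 .25 .3 .35 .4
```

```text
tcp [ 0.53843836 -0.08100601  0.07572924] r 0.05931770121632814 theta tcp 0.10617623468420545 ty az -177.98741250678285
tang 5.7759038962619424 rad -0.3542570751871954 mom [ 0.15800177 -1.88305012 -0.02539444]
0.2 [-0.56 -0.08]
0.25 [-0.86 -0.06]
0.3 [-1.16 -0.03]
0.35 [-1.45  0.02]
0.4 [-1.75  0.08]
```

Emit:
{"api": "jog_arm", "payload": {"rows": [{"x":-0.3,"y":0,"z":0,"yaw":-0.5},{"x":-0.6,"y":0.02,"z":0,"yaw":-2},{"x":-0.9,"y":0.05,"z":0,"yaw":-3.5},{"x":-0.9,"y":0.05,"z":0,"yaw":-3.5}]}}

```text
time: 13.9
eef_pos: [0.53, -0.081, 0.076]
orientation: [-2.189, 2.245, -0.008]
contact_force: [7.6, -3.8, -4.7]
finger_gap: 0.0239
grip_force: 3.9
```

```bash
python3 arc.py 0 .3 .35 .4
```

```text
tcp [ 0.53003458 -0.08099692  0.07595622] r 0.0593884240761019 theta tcp 0.24787951013938803 ty az 178.5500086968527
tang 7.912108167471698 rad 3.2147034826178085 mom [-1.3351249  -2.5853843  -0.05826126]
0.3 [-0.32 -0.03]
0.35 [-0.61  0.02]
0.4 [-0.91  0.08]
```

Emit:
{"api": "jog_arm", "payload": {"rows": [{"x":-0.29,"y":0.03,"z":-0.1,"yaw":-2.9},{"x":-0.58,"y":0.08,"z":-0.1,"yaw":-5.7},{"x":-0.88,"y":0.14,"z":-0.1,"yaw":-8.6},{"x":-0.88,"y":0.14,"z":-0.1,"yaw":-8.6}]}}

```text
time: 14.3
eef_pos: [0.5222, -0.0792, 0.0757]
orientation: [-2.013, 2.401, -0.009]
contact_force: [8.1, -1.4, 0.9]
finger_gap: 0.0244
grip_force: 3.7
```

```bash
python3 arc.py 0 .4 .45 .5 .55
```

```text
tcp [ 0.52216246 -0.0791589   0.07568745] r 0.05873457568409422 theta tcp 0.3844109411587766 ty az 169.93339367150907
tang 8.236356306148444 rad -0.34331489462461146 mom [-0.58028358 -2.53641275 -0.08202586]
0.4 [-0.12 -0.1 ]
0.45 [-0.41 -0.03]
0.5 [-0.69  0.06]
0.55 [-0.98  0.17]
```

Emit:
{"api": "jog_arm", "payload": {"rows": [{"x":-0.29,"y":0,"z":-0.1,"yaw":-2.9},{"x":-0.57,"y":0.06,"z":-0.1,"yaw":-5.7},{"x":-0.86,"y":0.14,"z":-0.1,"yaw":-8.6},{"x":-0.86,"y":0.14,"z":-0.1,"yaw":-8.6}]}}

```text
time: 14.7
eef_pos: [0.5142, -0.0772, 0.075]
orientation: [-1.826, 2.544, -0.008]
contact_force: [6.9, 2.2, 2.1]
finger_gap: 0.0242
grip_force: 3.2
```

```bash
python3 arc.py 0 .5 .55 .6 .65 .7
```

```text
tcp [ 0.51424199 -0.07718848  0.07497763] r 0.059080580775147426 theta tcp 0.5229518319826572 ty az 161.35340295633966
tang 5.675034624757498 rad -4.485593087445013 mom [ 0.53540112 -2.62631705  0.03292888]
0.5 [ 0.1  -0.13]
0.55 [-0.18 -0.03]
0.6 [-0.46  0.09]
0.65 [-0.73  0.22]
0.7 [-0.99  0.37]
```

```bash
sed -i 's/^s=state();/L=[]\nfor i in range(6): optics.camera("wrist"); L.append(state())\ns={k:(np.mean([l[k] for l in L],0) if k!="orientation" else L[-1][k]) for k in ("eef_pos","contact_force","wrist_torque","orientation")};/' arc.py; python3 arc.py 0 .55 .6 .65 .7
```

```text
tcp [ 0.51420571 -0.07732443  0.07491156] r 0.05922066043705002 theta tcp 0.5227273118022153 ty az 161.44761308439237
tang 6.214440433728364 rad -3.851319814826526 mom [ 4.62464350e-01 -2.56592093e+00  1.97887267e-03]
0.55 [-0.18 -0.01]
0.6 [-0.46  0.1 ]
0.65 [-0.72  0.24]
0.7 [-0.99  0.38]
```

Emit:
{"api": "jog_arm", "payload": {"rows": [{"x":-0.27,"y":0.05,"z":0,"yaw":-2.9},{"x":-0.54,"y":0.14,"z":0,"yaw":-5.7},{"x":-0.67,"y":0.2,"z":0,"yaw":-7},{"x":-0.67,"y":0.2,"z":0,"yaw":-7}]}}

```text
time: 15.4
eef_pos: [0.5075, -0.0752, 0.0748]
orientation: [-1.669, 2.65, -0.007]
contact_force: [8.1, 2.6, 1.2]
finger_gap: 0.024
grip_force: 3.1
```

```bash
python3 arc.py 0 .65 .7 .75 .8
```

```text
tcp [ 0.50742434 -0.07530929  0.07475416] r 0.06010549728524897 theta tcp 0.6404407285067046 ty az 154.45238554157842
tang 5.935666518690921 rad -4.5410677193627 mom [ 0.4178381  -2.60066437  0.02803292]
0.65 [-0.05  0.04]
0.7 [-0.31  0.18]
0.75 [-0.56  0.34]
0.8 [-0.81  0.51]
```

Emit:
{"api": "jog_arm", "payload": {"rows": [{"x":-0.14,"y":0.16,"z":0,"yaw":-1.9},{"x":-0.28,"y":0.32,"z":0,"yaw":-3.8},{"x":-0.43,"y":0.47,"z":0,"yaw":-5.7}]}}

```text
time: 16.0
eef_pos: [0.5021, -0.0717, 0.0747]
orientation: [-1.535, 2.732, -0.007]
contact_force: [6.0, -6.3, 4.2]
finger_gap: 0.0241
grip_force: 4.1
```

```bash
python3 arc.py 0 .75 .8 .85 .9
```

```text
tcp [ 0.50182405 -0.07157868  0.07463885] r 0.05971038886269471 theta tcp 0.7526301431523326 ty az 148.73023751074024
tang 6.77182472182316 rad 1.3579661640100726 mom [-1.65891067 -1.77980324 -0.05385961]
0.75 [-0.   -0.03]
0.8 [-0.25  0.14]
0.85 [-0.49  0.32]
0.9 [-0.71  0.52]
```

Emit:
{"api": "jog_arm", "payload": {"rows": [{"x":-0.16,"y":0.11,"z":0,"yaw":-1.9},{"x":-0.32,"y":0.22,"z":0,"yaw":-3.8},{"x":-0.48,"y":0.34,"z":0,"yaw":-5.7}]}}

```text
time: 16.6
eef_pos: [0.4974, -0.0681, 0.0747]
orientation: [-1.397, 2.805, -0.006]
contact_force: [6.6, -3.6, 3.3]
finger_gap: 0.0243
grip_force: 3.7
```

```bash
python3 arc.py 0 .85 .9 .95 1
```

```text
tcp [ 0.49721625 -0.06795133  0.0746187 ] r 0.059518765202467926 theta tcp 0.8509869364698202 ty az 143.0324320391215
tang 6.1092881466538405 rad -0.5755317197273335 mom [-1.2145704  -1.8610036  -0.03586705]
0.85 [-0.03 -0.04]
0.9 [-0.25  0.15]
0.95 [-0.47  0.36]
1.0 [-0.68  0.58]
```

Emit:
{"api": "jog_arm", "payload": {"rows": [{"x":-0.15,"y":0.12,"z":0,"yaw":-1.9},{"x":-0.3,"y":0.25,"z":0,"yaw":-3.8},{"x":-0.45,"y":0.38,"z":0,"yaw":-5.7}]}}

```text
time: 17.2
eef_pos: [0.4931, -0.064, 0.0747]
orientation: [-1.256, 2.87, -0.005]
contact_force: [6.8, -2.9, 2.9]
finger_gap: 0.0239
grip_force: 3.5
```

```bash
python3 arc.py 0 .95 1 1.05 1.1
```

```text
tcp [ 0.49293375 -0.06391826  0.0746243 ] r 0.05938628413989426 theta tcp 0.949949184681441 ty az 137.34118881281597
tang 5.854165771173884 rad -2.0051926686101047 mom [-0.82120534 -2.03666412  0.03682744]
0.95 [-0.04 -0.04]
1.0 [-0.25  0.17]
1.05 [-0.45  0.4 ]
1.1 [-0.63  0.64]
```

Emit:
{"api": "jog_arm", "payload": {"rows": [{"x":-0.13,"y":0.15,"z":0,"yaw":-1.9},{"x":-0.26,"y":0.3,"z":0,"yaw":-3.8},{"x":-0.4,"y":0.46,"z":0,"yaw":-5.7}]}}

```text
time: 17.8
eef_pos: [0.489, -0.0594, 0.0746]
orientation: [-1.112, 2.929, -0.004]
contact_force: [7.1, -3.0, 3.1]
finger_gap: 0.0241
grip_force: 3.4
```

```bash
python3 arc.py 0 1.05 1.1 1.15 1.2
```

```text
tcp [ 0.4887808  -0.05929793  0.07454272] r 0.05936211558621472 theta tcp 1.0546281310767016 ty az 131.64009534447325
tang 5.253073515251312 rad -2.7209159009753616 mom [-0.93716587 -1.99893998  0.04261181]
1.05 [-0.03 -0.06]
1.1 [-0.22  0.17]
1.15 [-0.39  0.42]
1.2 [-0.55  0.67]
```

Emit:
{"api": "jog_arm", "payload": {"rows": [{"x":-0.11,"y":0.17,"z":0,"yaw":-1.9},{"x":-0.22,"y":0.34,"z":0,"yaw":-3.8},{"x":-0.33,"y":0.52,"z":0,"yaw":-5.7}]}}

```text
time: 18.4
eef_pos: [0.4852, -0.0543, 0.0745]
orientation: [-0.965, 2.982, -0.003]
contact_force: [5.8, -4.1, 3.6]
finger_gap: 0.0241
grip_force: 3.5
```

```bash
python3 arc.py 0 1.15 1.2 1.25 1.3
```

```text
tcp [ 0.4850301  -0.05425326  0.07438064] r 0.059415967911872106 theta tcp 1.1605216748016165 ty az 125.93227837486391
tang 5.346578439069044 rad -2.251215803629972 mom [-1.25822843 -1.73516338  0.0172758 ]
1.15 [-0.01 -0.08]
1.2 [-0.17  0.17]
1.25 [-0.32  0.43]
1.3 [-0.46  0.7 ]
```

Emit:
{"api": "jog_arm", "payload": {"rows": [{"x":-0.1,"y":0.17,"z":0,"yaw":-1.9},{"x":-0.19,"y":0.34,"z":0,"yaw":-3.8},{"x":-0.28,"y":0.52,"z":0,"yaw":-5.7}]}}

```text
time: 19.0
eef_pos: [0.4821, -0.0492, 0.0743]
orientation: [-0.815, 3.026, -0.002]
contact_force: [5.0, -5.2, 2.8]
finger_gap: 0.0242
grip_force: 3.4
```

```bash
python3 arc.py 0 1.25 1.3 1.35 1.4
```

```text
tcp [ 0.48192085 -0.04910336  0.07422223] r 0.05951199853425583 theta tcp 1.26171780657083 ty az 120.22828832322247
tang 5.150913532241427 rad -2.3672569160175345 mom [-1.33629173 -1.60767381  0.06252314]
1.25 [-0.01 -0.08]
1.3 [-0.14  0.18]
1.35 [-0.27  0.46]
1.4 [-0.37  0.74]
```

Emit:
{"api": "jog_arm", "payload": {"rows": [{"x":-0.08,"y":0.18,"z":0,"yaw":-1.9},{"x":-0.15,"y":0.36,"z":0,"yaw":-3.8},{"x":-0.22,"y":0.54,"z":0,"yaw":-5.7}]}}

```text
time: 19.6
eef_pos: [0.4797, -0.0439, 0.0742]
orientation: [-0.664, 3.064, -0.002]
contact_force: [5.5, -7.2, 4.0]
finger_gap: 0.0239
grip_force: 4.0
```

```bash
python3 arc.py 0 1.35 1.4 1.45 1.5
```

```text
tcp [ 0.47954745 -0.04385417  0.07416974] r 0.05949142926118655 theta tcp 1.3585727383260737 ty az 114.52743698190051
tang 5.94566513778806 rad -2.32179502419509 mom [-1.73430446 -1.5831713   0.05765412]
1.35 [-0.03 -0.07]
1.4 [-0.13  0.21]
1.45 [-0.23  0.5 ]
1.5 [-0.31  0.79]
```

Emit:
{"api": "jog_arm", "payload": {"rows": [{"x":-0.06,"y":0.19,"z":0,"yaw":-1.9},{"x":-0.12,"y":0.38,"z":0,"yaw":-3.8},{"x":-0.17,"y":0.57,"z":0,"yaw":-5.7}]}}

```text
time: 20.2
eef_pos: [0.4777, -0.0385, 0.0742]
orientation: [-0.511, 3.093, -0.002]
contact_force: [4.7, -7.6, 3.3]
finger_gap: 0.0243
grip_force: 4.6
```

```bash
python3 arc.py 0 1.45 1.5 1.55 1.6
```

```text
tcp [ 0.47763552 -0.03836344  0.07414188] r 0.059515755868843105 theta tcp 1.4563206966348683 ty az 108.82663937698183
tang 6.935309608761045 rad -2.4888874043344886 mom [-2.26851222 -1.53852152  0.0473438 ]
1.45 [-0.04 -0.05]
1.5 [-0.11  0.24]
1.55 [-0.18  0.53]
1.6 [-0.23  0.83]
```

Emit:
{"api": "jog_arm", "payload": {"rows": [{"x":-0.05,"y":0.2,"z":0,"yaw":-1.9},{"x":-0.09,"y":0.4,"z":0,"yaw":-3.8},{"x":-0.13,"y":0.59,"z":0,"yaw":-5.7}]}}

```text
time: 20.8
eef_pos: [0.4763, -0.0328, 0.0741]
orientation: [-0.357, 3.115, -0.001]
contact_force: [5.4, -9.7, 2.9]
finger_gap: 0.0241
grip_force: 5.2
```

```bash
python3 arc.py 0 1.55 1.6 1.65 1.7
```

```text
tcp [ 0.47620199 -0.03263582  0.07413503] r 0.05959146140350857 theta tcp 1.555495566323914 ty az 103.13299745331393
tang 8.354381859077002 rad -3.055772734550459 mom [-2.80420288 -1.54947285  0.06666983]
1.55 [-0.03 -0.04]
1.6 [-0.08  0.26]
1.65 [-0.12  0.55]
1.7 [-0.14  0.85]
```

Emit:
{"api": "jog_arm", "payload": {"rows": [{"x":-0.02,"y":0.2,"z":0,"yaw":-1.9},{"x":-0.04,"y":0.4,"z":0,"yaw":-3.8},{"x":-0.06,"y":0.6,"z":0,"yaw":-5.7}]}}

```text
time: 21.4
eef_pos: [0.4754, -0.027, 0.0741]
orientation: [-0.201, 3.13, -0.001]
contact_force: [4.7, -10.6, 5.0]
finger_gap: 0.0242
grip_force: 5.8
```

```bash
python3 arc.py 0 1.65 1.7 1.75
```

```text
tcp [ 0.47529865 -0.02688613  0.07409156] r 0.05971833814796366 theta tcp 1.6530759326135924 ty az 97.43389867131457
tang 9.640848179252721 rad -3.4940358167239163 mom [-3.34873113 -1.42004771  0.08346143]
1.65 [-0.03 -0.02]
1.7 [-0.05  0.28]
1.75 [-0.05  0.58]
```

Emit:
{"api": "jog_arm", "payload": {"rows": [{"x":0,"y":0.15,"z":0,"yaw":-1.5},{"x":0,"y":0.3,"z":0,"yaw":-2.9},{"x":-0.01,"y":0.46,"z":0,"yaw":-4.3}]}}

```text
time: 22.0
eef_pos: [0.475, -0.0227, 0.0741]
orientation: [-0.084, 3.136, -0.002]
contact_force: [4.8, -10.7, 5.0]
finger_gap: 0.0241
grip_force: 6.2
```

```bash
python3 arc.py 0 1.75
```

```text
tcp [ 0.47497878 -0.02254765  0.07407608] r 0.05982589675778341 theta tcp 1.7258505148423429 ty az 93.1302821294568
tang 10.48278168119365 rad -3.6423586506797574 mom [-3.93154413 -1.35322937  0.08169735]
1.75 [-0.02  0.14]
```

The force is about 5.5–6 N over loose, and the angle puts it at about 6.5–8 N, so it is tight but not forced. I back off, lift straight out and retreat.

Emit:
{"api": "jog_arm", "payload": {"rows": [{"x":0,"y":-0.3,"z":0,"yaw":0},{"x":0,"y":-0.6,"z":0,"yaw":0},{"x":0,"y":-0.8,"z":0,"yaw":0},{"x":0,"y":-0.8,"z":0,"yaw":0}]}}

```text
time: 22.7
eef_pos: [0.4728, -0.0299, 0.0718]
orientation: [-0.084, 3.14, 0.001]
contact_force: [0.8, -0.1, -0.1]
finger_gap: 0.0239
grip_force: 0.1
```

Emit:
{"api": "jog_arm", "payload": {"rows": [{"x":0,"y":0,"z":0,"yaw":0},{"x":0,"y":0,"z":0,"yaw":0},{"x":0,"y":0,"z":0,"yaw":0}], "jaw": 3.4}}

```text
time: 23.0
eef_pos: [0.4726, -0.0298, 0.0715]
orientation: [0.085, -3.14, 0.0]
contact_force: [0.6, -0.2, -0.2]
finger_gap: 0.0337
grip_force: 0.0
```

Emit:
{"api": "jog_arm", "payload": {"rows": [{"x":0,"y":0,"z":1,"yaw":0},{"x":0,"y":0,"z":3,"yaw":0},{"x":0,"y":0,"z":6,"yaw":0},{"x":0,"y":0,"z":9,"yaw":0},{"x":0,"y":0,"z":12,"yaw":0}]}}

```text
time: 23.5
eef_pos: [0.4724, -0.0299, 0.1935]
orientation: [-0.085, 3.14, 0.0]
contact_force: [0.1, 0.8, 0.1]
finger_gap: 0.0341
grip_force: 0.0
```

Emit:
{"api": "jog_arm", "payload": {"rows": [{"x":0,"y":-4.5,"z":1,"yaw":0},{"x":0,"y":-9,"z":2,"yaw":0},{"x":0,"y":-13.5,"z":3,"yaw":0},{"x":0,"y":-18,"z":4,"yaw":0},{"x":0,"y":-22.5,"z":5,"yaw":0}]}}

```text
time: 24.0
eef_pos: [0.4722, -0.2566, 0.2431]
orientation: [-0.086, 3.139, -0.0]
contact_force: [1.0, 0.5, -0.3]
finger_gap: 0.0342
grip_force: 0.0
```

Emit:
{"api": "jog_arm", "payload": {"rows": [{"x":0,"y":-4.5,"z":0,"yaw":0},{"x":0,"y":-9,"z":0,"yaw":0},{"x":0,"y":-13.5,"z":0,"yaw":0},{"x":0,"y":-13.5,"z":0,"yaw":0},{"x":0,"y":-13.5,"z":0,"yaw":0}]}}

```text
time: 24.5
eef_pos: [0.4719, -0.3907, 0.2414]
orientation: [0.081, -3.14, -0.001]
contact_force: [-0.2, 0.0, -0.6]
finger_gap: 0.034
grip_force: 0.0
```

```bash
python3 - <<'E'
from h import *
s=state();print(s['eef_pos'],s['contact_force'],s['time'])
snap('top','t9');snap('scene','s9'); c=ld('t9')
# handle: dark pixels around the pivot in top view, at z~.067
g=cv2.cvtColor(c['f'],cv2.COLOR_BGR2GRAY); P=np.array([.5348,-.0218])
for r in(.05,.06,.07,.078):
    th=np.arange(0,2.2,.02); v=[g[tuple(np.round(pix(c,[*(P+r*np.array([np.cos(np.radians(-80.4)-t),np.sin(np.radians(-80.4)-t)])),.066])[::-1]).astype(int))] for t in th]
    v=np.array(v); m=v<np.min(v)+25; print(r,th[m].round(2),v.min())
# stop shift: match stop patch before/after in top and scene
for a,b,x,y,w,h in(('top0','t9',270,222,16,18),('scene0','s9',361,268,16,14)):
    A,B=ld(a)['f'],ld(b)['f']; T=A[y:y+h,x:x+w]; r=cv2.matchTemplate(B[y-6:y+h+6,x-6:x+w+6],T,cv2.TM_CCOEFF_NORMED); _,m,_,l=cv2.minMaxLoc(r); print(a,m,l[0]-6,l[1]-6)
E
```

```text
[ 0.47194046 -0.39073067  0.24141478] [-0.22422972  0.01102099 -0.59040563] 24.5
0.05 [1.48 1.5  1.52 1.54 1.56 1.58 1.6  1.62 1.64 1.66 1.68 1.7  1.72 1.74
 1.76 1.78] 51
0.06 [1.52 1.54 1.56 1.58 1.6  1.62 1.64 1.66 1.68 1.7  1.72 1.74 1.76 1.78] 50
0.07 [1.54 1.56 1.58 1.6  1.62 1.64 1.66 1.68 1.7  1.72] 52
0.078 [0.8  0.82 0.84 1.26 1.28 1.3  1.32 1.34 1.36 1.38 1.4  1.6  1.62 1.64
 1.66] 84
top0 0.4111655652523041 -6 1
scene0 0.41100579500198364 1 0
```

```bash
python3 -c "
from bench import ctrl; print(ctrl.close_job())"
```

```text
the job is handed in; nothing more can be done
None
```

The job is handed in: I slid the fence about 43 mm to rest lightly against the stop (about 3.5 N over the drag), then swung the lever to about 1.66 rad, an estimated 5–8 N over loose. I had no pictures left for a last look at the fence and stop, and an image match on the stop gave no clear answer, so "stop unmoved" rests on the low contact force.

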